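# Close a telescoping bench arm until its spring button clicks into the hole

### The job

The telescoping arm on the lab bench has been left pulled out, with its spring button standing proud outside the sleeve. Press the button flush, slide the inner tube into the sleeve so that the button goes in under the rim of the mouth, and push on gently until the button pops out through the hole in the sleeve's side and the arm is locked; then let go of it. Never ram the button or the fingers against the sleeve, and leave the jar, the bottle and the metal block as they are.

Things in the scene. Friction and masses are not known exactly. Their poses are not given: they have to be found in the camera images.
- stand: Fixed stand: dark steel base plate 120 mm wide, 225 mm long, 12 mm thick and two posts that carry the sleeve. Origin at bench level exactly below the centre of the sleeve's open mouth; z up; base and sleeve lie along its own -y, the inner tube sticks out along +y. Outside the mouth (+y) the room under the tube is free down to the bench (base's edge 5 mm inside the mouth).
- sleeve: Level square aluminium sleeve on the stand, outside 34 x 34 mm, wall 3 mm, 220 mm long along its -y. Origin: centre of its open mouth, on the axis, 120 mm above the bench; axes like the stand's. Its +x wall is closed for 46 mm or more, then has one oblong hole, 26 x 15 mm, in a clamped steel plate; the hole's centre is 60 to 100 mm inside, each time elsewhere: find it by feel.
- tube: Inner tube, square, 25 x 25 mm, aluminium; it only slides along the stand's y, friction about 2.5 N. Origin: on its axis at the button; axes like the stand's. It runs from there 100 mm along -y (into the sleeve) and 180 mm along +y (free part to hold), ending in a black cap 29 x 29 x 8 mm with a steel blade, 60 mm wide, hanging to 75 mm below the axis. At first its origin is 25 to 50 mm outside the mouth.
- button: Spring button on the tube's +x side, square-ended steel pin 22 mm long (along the tube), 12 mm high. Origin: centre of its outer face; axes like the stand's. Free, its face is 8 mm out of the tube's side (20.5 mm from the axis). It goes straight in (-x) wherever its face is pressed, 2 N rising to 6 N when flush; it passes under the sleeve's rim when pressed 6.5 mm or more.
- rear_half (a point): Point on the button's outer face, 5.5 mm from its centre towards +y: middle of the half away from the mouth. If gripper pads pinch the tube across x and cover only this half, the button is flush and its other half can go under the rim until the pads meet the sleeve's mouth; then the sleeve's wall holds it in. It springs out only in the hole, and then locks the tube both ways.
- hold (a point): Point on the tube's axis 140 mm from the button towards +y, a place to grip the tube across x for the long push; it is still 30 mm or more outside the mouth when the button is in the hole. Pushing takes 3 to 5 N until the button stops at the hole's far edge.
- jar: Bystander: white plastic jar, 56 mm across, 85 mm high, origin at its foot.
- amber: Bystander: amber bottle, 52 mm across, 120 mm high, origin at its foot.
- block: Bystander: aluminium block 50 x 90 x 35 mm, origin under its centre.

How it is judged:
By the outcome, as a careful person would: the job done as asked, in the order asked, and still so for the second after the job is handed in, with the robot touching nothing.
It also fails if it takes over 46 s, if anything falls off the work surface, if the arm or the gripper's body presses on something with over 40 N, if the wrist force passes 120 N, or if a joint passes its speed limit or range.

### The arm

A 6-joint arm with a two-finger parallel gripper is mounted at the origin on the work surface. World frame = base frame: x ahead of the robot, y to its left, z up, the work surface at z = 0. Lengths are in mm, angles in rad, forces in N, time in s.
With the tool pointing down it reaches from about 275 to 1000 mm from the base axis. Payload 8.4 kg.
Tool frame: the origin (TCP) lies at the very end of the fingers, on their centre line; the grasp point (between the pads) lies r.hold_point_z behind it (r.hold_point_z is the distance from the TCP to the grasp point, in mm); x points along the fingers, z is the direction in which the jaws open and shut, and the axes are right-handed (so a half turn about x gives the same grasp; the last joint's range is limited). The gripper opens to 85 mm and grips with 20 to 120 N. Pads are 22 mm wide; open, the fingers measure 114 mm over their backs; the gripper's body (76 mm by 85 mm) begins 54 mm behind the grasp point. The pads swing forward as they close: fully open they stand 13 mm farther back than shut.
Start: joints at [1.312, 0.353, 1.633, -0, 1.155, -0.002], TCP at [158.74, 604.508, 231.281] pointing down, gripper open.
Joint ranges: [-2.63, 2.63], [-0.92, 2.1], [0.06, 2.66], [-1.3, 4.44], [0, 2.69], [-3.02, 3.02]. Speed limits (rad/s): [2.22, 2.22, 2.79, 3.14, 3.14, 3.14].

### API

Orientations are given as [roll, pitch, yaw] about the fixed x, y, z axes, in that order (R = Rz(yaw) Ry(pitch) Rx(roll)).
In Python, from rig import r gives the robot as it stands.
- The arm moves only by the tool jog_arm, never from a script. Its argument "series" is a list of rows, each a list of 7 numbers: the turn, a rotation vector about the tool's x, y, z in degrees, then the shift along the tool's x, y, z in cm, then the opening, from 0 (shut) to 1 (fully open). In form: [[wx, wy, wz, tx, ty, tz, fingers], ...]. A call has 1 to 20 rows; each row shifts and turns the commanded pose from where the row before left it, along the tool's axes as they then stand; what a row does not reach is not made up. A row lasts 1/10 s, in which the tool goes at most 50 mm and 8.59 degrees, less where a joint would pass 70% of its speed; a pose out of reach is approached as far as the arm can. A call with a gripper value outside its range is refused whole. The fingers move at their own pace and stop on an object; "force" is the grip in N (left out, the last holds). Time passes only in rows, so rows that do not move let the fingers close. It gives the time, the measured TCP pose, the force and the opening at its end, in the units of the state.
- r.sense(): the state, without advancing time (a new reading comes with each control period).
- r.grab_frame(name): name is "scene" or "top" or "wrist"; returns (picture, depth): 400x640x3 uint8, red, green, blue; 400x640 float32, mm along the optical axis (not along the pixel's ray), 0 where there is no reading.
- r.get_calibration(name): a dict with "mtx" (3x3 intrinsics, pixels), "position" and "rotation" of the camera in the world; the wrist camera has in their place "mount" (4x4, takes a point from camera to tool coordinates, whose origin is the TCP and whose axes are the tool frame's). Camera axes: x right, y down, z forward; pixel columns grow to the right and rows downward; lengths in mm; the calibration is good to about 2 mm. A picture is of the moment at which its call begins: read the wrist's pose just before it. get_calibration takes no time and is no camera call.
- r.sign_off(): hands the job in, once; it reports no verdict.
The state is a dict: "clock": time; "qpos": joint angles; "qvel": joint speeds; "joint_efforts": joint torques, N m; "eef_pos": TCP position; "tcp_rot": TCP orientation; "contact_force": force on the tool from outside, world axes, zero at the start; "wrist_torque": the same for the moment, N m; "opening": opening from 0.0 (shut) to 1.0 (fully open).
Only numpy, scipy, OpenCV 4.12 (cv2) and the standard library are available. Lean on these libraries where they do the work, as an engineer would, in place of code of your own. Each camera call takes 0.05 s, during which the arm holds its last target.

## Working session

There is one attempt and no reset: what is moved stays moved. The work goes in short steps, Python scripts to look and compute and a tool call to move; the robot and the scene stay as the last step left them, time stands still between calls to the robot, and variables do not carry over. Pictures are saved under pics/ and viewed, and the job is handed in when it is done.

Besides the shell and the picture viewer there is one more tool, called after "Call:" by a JSON object that holds its "op" and its "data". jog_arm: Moves the arm, as the interface text tells. Its arguments: {"type":"object","properties":{"series":{"type":"array"},"force":{"type":"number"}},"required":["series"]}

```bash
mkdir -p pics; ls; python3 - <<'E'
from rig import r
import cv2,numpy as np
print(r.sense(), r.hold_point_z)
for n in ("scene","top"):
    p,d=r.grab_frame(n); cv2.imwrite(f"pics/{n}0.png",p[:,:,::-1]); np.save(f"{n}0.npy",d)
    print(n,r.get_calibration(n))
print(r.get_calibration("wrist"))
E
```

```text
pics
{'clock': 0.0, 'qpos': array([ 1.31158825e+00,  3.53634554e-01,  1.63413211e+00,  2.63605445e-05,
        1.15521222e+00, -2.39104684e-03]), 'qvel': array([-6.23488208e-05,  1.28328650e-04,  4.73800104e-04,  8.33621357e-04,
        4.98505552e-04, -1.38917513e-03]), 'joint_efforts': array([-1.66599297e-03, -6.05241251e+01, -3.42070735e+01, -3.15683455e-04,
        9.24833352e-03, -4.39501900e-05]), 'eef_pos': array([158.61603852, 604.04330903, 230.57104129]), 'tcp_rot': array([ 3.12181671,  1.56940988, -1.84739996]), 'contact_force': array([-0.07146716, -0.49477136, -0.63177756]), 'wrist_torque': array([-0.01099271,  0.03053878,  0.03054979]), 'opening': 0.9977127475032075} 18.700000000000003
scene {'mtx': array([[363.09300186,   0.        , 325.04141292],
       [  0.        , 363.09300186, 196.58062973],
       [  0.        ,   0.        ,   1.        ]]), 'position': array([875.57951923, 209.3823491 , 654.14820137]), 'rotation': array([-2.57860745e+00, -3.00562745e-04,  2.20306747e+00])}
top {'mtx': array([[442.36731649,   0.        , 322.03978729],
       [  0.        , 442.36731649, 199.87640501],
       [  0.        ,   0.        ,   1.        ]]), 'position': array([538.29156027,  22.84433941, 830.01591807]), 'rotation': array([-3.0472128 ,  0.00532309, -1.57655536])}
{'mtx': array([[297.10585381,   0.        , 318.1480237 ],
       [  0.        , 297.10585381, 198.78779783],
       [  0.        ,   0.        ,   1.        ]]), 'mount': array([[-1.44325525e-03, -2.81876700e-01,  9.59449552e-01,
        -1.42361799e+02],
       [ 2.28319847e-04, -9.59450619e-01, -2.81876670e-01,
         7.20926216e+01],
       [ 9.99998932e-01, -1.87758609e-04,  1.44909019e-03,
         1.01036294e+00],
       [ 0.00000000e+00,  0.00000000e+00,  0.00000000e+00,
         1.00000000e+00]])}
```

View pics/scene0.png

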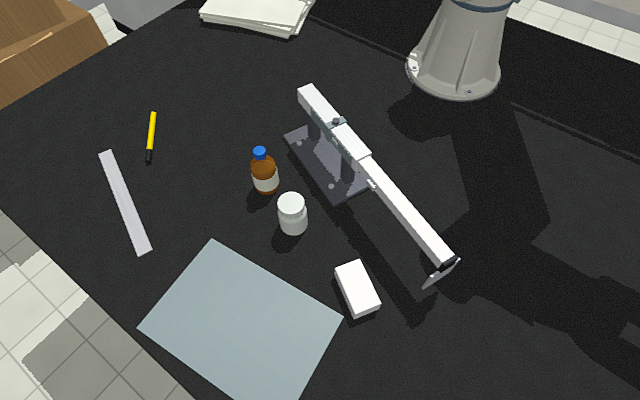

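View pics/top0.png

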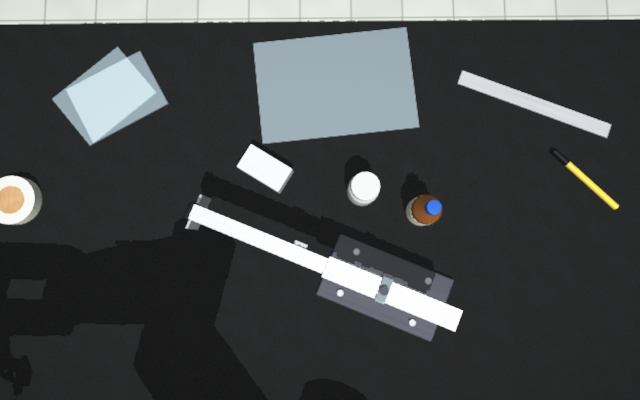

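The scene picture shows the sleeve on its stand, the tube running to the cap at (450,262) and the button at (372,183). In the top picture the sleeve mouth is near (325,268), the button near (301,244) on the far (+x) side, and the cap at (195,213). The jar, bottle and block are on the +x side.

```bash
cat > h.py <<'E'
import numpy as np,cv2
from scipy.spatial.transform import Rotation as R
from rig import r
def cam(n):
    c=r.get_calibration(n); K=c["mtx"]
    if "mount" in c: 
        s=r.sense(); M=np.eye(4);M[:3,:3]=R.from_euler('xyz',s['tcp_rot']).as_matrix();M[:3,3]=s['eef_pos']
        T=M@c["mount"]; return K,T[:3,:3],T[:3,3]
    return K,R.from_euler('xyz',c["rotation"]).as_matrix(),c["position"]
def pt(C,u,v,z): # z=depth
    K,Rm,p=C; return Rm@(np.linalg.inv(K)@[u,v,1]*z)+p
def onplane(C,u,v,h):
    K,Rm,p=C; d=Rm@(np.linalg.inv(K)@[u,v,1]); return p+d*(h-p[2])/d[2]
def cloud(C,d):
    K,Rm,p=C; v,u=np.mgrid[:400,:640]; q=np.stack([u,v,np.ones_like(u)],-1)@np.linalg.inv(K).T*d[...,None]
    return q@Rm.T+p
E
python3 - <<'E'
from h import *
d=np.load("top0.npy");C=cam("top");P=cloud(C,d)
im=cv2.imread("pics/top0.png")
cv2.imwrite("pics/topc.png",cv2.resize(im[190:350,170:480],None,fx=2.5,fy=2.5,interpolation=cv2.INTER_CUBIC))
cv2.imwrite("pics/topb.png",cv2.resize(im[225:290,270:370],None,fx=8,fy=8,interpolation=cv2.INTER_CUBIC))
m=np.zeros((400,640),bool);m[190:350,170:480]=1
z=P[...,2]
for a,b,x0,x1,nm in((122,130,215,318,'tube'),(128,146,332,372,'sleeveA'),(128,146,400,458,'sleeveB')):
    k=m&(z>110)&(z<150); k[:,:x0]=0;k[:,x1:]=0
    q=P[k]; 
    c=q[:,:2].mean(0); w=np.linalg.svd(q[:,:2]-c,full_matrices=False)[2][0]
    n=np.array([-w[1],w[0]]); s=(q[:,:2]-c)@n
    print(nm,len(q),c,w,np.degrees(np.arctan2(w[1],w[0])),np.percentile(z[k],[5,50,95]),np.percentile(s,[1,99]))
for uv in((301,244),(365,187),(431,208),(265,168)): print(uv,P[uv[1],uv[0]])
E
```

```text
tube 1898 [539.99290183 112.56111443] [-0.37895622 -0.9254146 ] -112.26904343622641 [128.60681478 133.8456501  135.79081695] [-13.17523575  17.37317738]
sleeveA 1021 [486.02383362 -18.89709792] [-0.51004348 -0.86014862] -120.6667262783519 [135.47440557 138.24017499 140.25139081] [-19.10843452  19.31372423]
sleeveB 1648 [ 456.47739491 -137.54666748] [-0.99972382  0.02350063] 178.65338937219488 [120.28815554 137.86858856 139.95695864] [-44.4570104  42.2094879]
(301, 244) [534.96603969  59.86258447 127.47719541]
(365, 187) [630.0591934  -46.37092675  87.04070497]
(431, 208) [ 591.37365394 -149.02151081  119.17142879]
(265, 168) [672.460633   130.05658449  35.00223882]
```

View pics/topc.png

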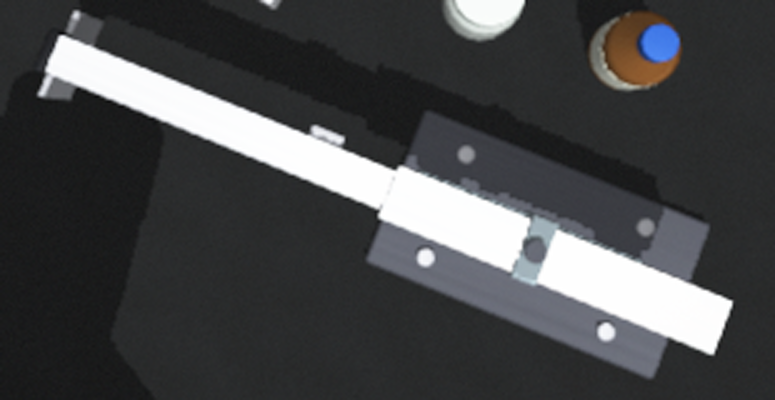

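View pics/topb.png

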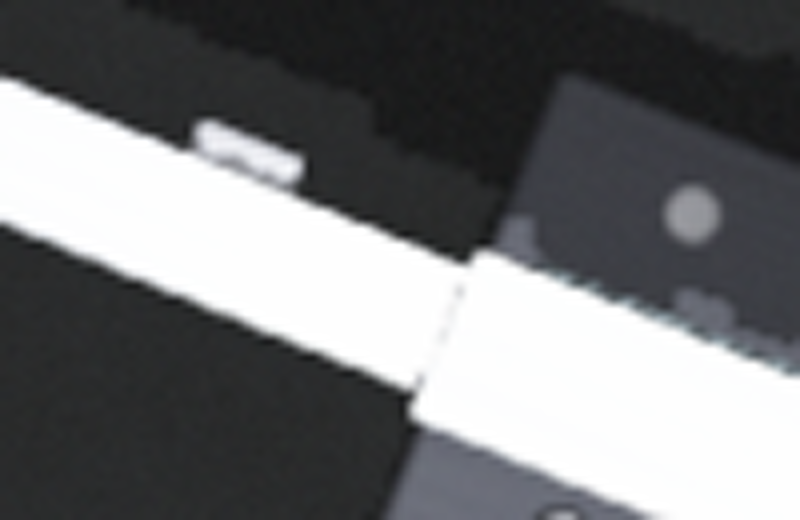

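```bash
python3 - <<'E'
from h import *
C=cam("top")
f=lambda u,v,h:onplane(C,270+(u+.5)/8-.5,225+(v+.5)/8-.5,h)[:2]
g=lambda u,v,h:onplane(C,170+(u+.5)/2.5-.5,190+(v+.5)/2.5-.5,h)[:2]
print("mouth",f(478,250,137),f(410,410,137),np.linalg.norm(f(478,250,137)-f(410,410,137)),(f(478,250,137)+f(410,410,137))/2)
print("sleeve end",g(732,302,137),g(713,354,137)); 
me=(g(732,302,137)+g(713,354,137))/2; mm=(f(478,250,137)+f(410,410,137))/2
print("len",np.linalg.norm(me-mm),np.degrees(np.arctan2(*(mm-me)[::-1])))
im=cv2.imread("pics/top0.png",0)
# subpixel tube edges per column
U=[];L=[];P=cv2.GaussianBlur(im,(3,3),0).astype(float)
def edges(x,y0,y1):
    c=P[y0:y1,x]; b=np.where(c>150)[0]; a,e=b[0],b[-1]
    up=a-(c[a]-150)/(c[a]-c[a-1]) ; lo=e+(c[e]-150)/(c[e]-c[e+1]); return y0+up,y0+lo
def fit(cols,h,y0f):
    A=[];B=[]
    for x in cols:
        yc=int(y0f(x)); u,l=edges(x,yc-22,yc+22)
        A.append(onplane(C,x,u,h)[:2]);B.append(onplane(C,x,l,h)[:2])
    A=np.array(A,np.float32);B=np.array(B,np.float32)
    for q in(A,B):
        w=cv2.fitLine(q,cv2.DIST_HUBER,0,.01,.01).ravel(); print(np.degrees(np.arctan(w[1]/w[0]))%180,w)
    wa=cv2.fitLine(A,cv2.DIST_HUBER,0,.01,.01).ravel();wb=cv2.fitLine(B,cv2.DIST_HUBER,0,.01,.01).ravel()
    n=np.array([-wa[1],wa[0]]);print("width",(wb[2:]-wa[2:])@n)
y=lambda x:213+(x-195)*(268-213)/(325-195)
fit(list(range(215,290,5)),132.5,y); fit(list(range(335,370,4))+list(range(405,445,4)),137,y)
for uv in((203,120),(303,155),(188,152),(293,190)): print("btn",f(*uv,126))
for uv in((68,38),(48,73)): print("cap",g(*uv,134.5))
E
```

```text
mouth [516.48191596  15.35044883] [485.81591261  28.73614204] 33.460133655990376 [501.14891429  22.04329544]
sleeve end [ 432.03428414 -188.42526584] [ 400.90647714 -175.71875091]
len 220.98305661479137 67.46857071983464
67.58839 [3.8125771e-01 9.2446882e-01 5.6256238e+02 1.3767557e+02]
67.43367 [3.8375270e-01 9.2343593e-01 5.3423444e+02 1.3741289e+02]
width 26.08815Traceback (most recent call last):
  File "<stdin>", line 26, in <module>
  File "<stdin>", line 18, in fit
  File "<stdin>", line 14, in edges
IndexError: index 44 is out of bounds for axis 0 with size 44
```

```bash
python3 - <<'E'
from h import *
C=cam("top")
f=lambda u,v,h:onplane(C,270+(u+.5)/8-.5,225+(v+.5)/8-.5,h)[:2]
g=lambda u,v,h:onplane(C,170+(u+.5)/2.5-.5,190+(v+.5)/2.5-.5,h)[:2]
M=np.array([501.1,22.0]);y=np.array([.3827,.9239]);x=np.array([.9239,-.3827])
S=lambda p:np.round([(p-M)@x,(p-M)@y],1)
for uv in((203,120),(303,155),(188,152),(293,190)): print("btn",S(f(*uv,126)))
for uv in((68,38),(48,73)): print("cap",S(g(*uv,134.5)))
for p in ([630,-46.4],[591,-149],[672,130]): print(S(np.array(p)))
print(S(np.array([158.7,604])), r.sense()['tcp_rot'])
print(R.from_euler('xyz',r.sense()['tcp_rot']).as_matrix().round(3))
E
```

```text
btn [19.6 59.6]
btn [20.7 38.6]
btn [12.7 59.9]
btn [13.6 37.8]
cap [ 11.7 223.4]
cap [-13.3 226.2]
[145.3 -13.9]
[ 148.5 -123.6]
[116.6 165.2]
[-539.1  406.7] [-3.13599875  1.56959657 -1.82199121]
[[-0.    -0.967  0.254]
 [-0.001  0.254  0.967]
 [-1.    -0.    -0.001]]
```

```bash
python3 - <<'E'
from h import *
im=cv2.imread("pics/scene0.png")
cv2.imwrite("pics/scb.png",cv2.resize(im[75:205,285:405],None,fx=4.6,fy=4.6,interpolation=cv2.INTER_CUBIC))
K,Rm,p=cam("scene"); M=np.array([501.1,22.0,0]);Y=np.array([.3827,.9239,0]);X=np.array([.9239,-.3827,0])
for y in (49,0,-50,-60,-100,-220):
    for x in(17,):
        q=K@(Rm.T@(M+Y*y+X*x+[0,0,120]-p)); q=q[:2]/q[2]; print(y,q,(q-[285,75])*4.6)
E
```

```text
49 [370.58111877 184.68148792] [393.67314632 504.53484444]
0 [355.21608638 165.80744813] [322.99399734 417.71426138]
-50 [340.56315388 147.80813487] [255.59050783 334.91742038]
-60 [337.74799542 144.35006127] [242.64077893 319.01028186]
-100 [326.84751019 130.96016486] [192.49854686 257.41675835]
-220 [297.25431481  94.60858855] [56.36984812 90.19950734]
```

View pics/scb.png

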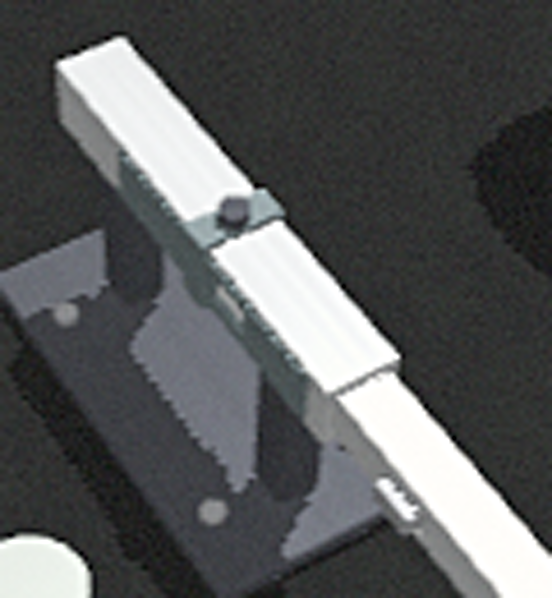

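The hole shows dimly at crop pixel (230,302), which puts it about 70 mm inside. The button is at crop (398,500). I'll move over the button now.

Call:
{"op": "jog_arm", "data": {"series": [[0,0,0,0,-3.04,-2.6,1],[0,0,0,0,-3.04,-2.6,1],[0,0,0,0,-3.04,-2.6,1],[0,0,0,0,-3.04,-2.6,1],[0,0,0,0,-3.04,-2.6,1],[0,0,0,0,-3.04,-2.6,1],[0,0,0,0,-3.04,-2.6,1],[0,0,0,0,-3.04,-2.6,1],[0,0,0,0,-3.04,-2.6,1],[0,0,0,0,-3.04,-2.6,1],[0,0,0,0,-3.04,-2.6,1],[0,0,0,0,-3.04,-2.6,1],[0,0,0,0,-3.04,-2.6,1],[0,0,0,0,-3.04,-2.6,1],[0,0,0,0,-3.04,-2.6,1],[0,0,0,0,-3.04,-2.6,1]], "force": 20}}

```text
clock: 1.7
eef_pos: [524.1, 77.0, 231.1]
tcp_rot: [1.736, 1.57, 3.05]
contact_force: [-0.0, 0.6, -0.7]
opening: 0.996
```

Call:
{"op": "jog_arm", "data": {"series": [[8.15,0,0,0,0,0,1],[8.15,0,0,0,0,0,1],[8.15,0,0,0,0,0,1],[8.15,0,0,0,0,0,1],[8.15,0,0,0,0,0,1],[8.15,0,0,0,0,0,1],[8.15,0,0,0,0,0,1],[8.15,0,0,0,0,0,1],[8.15,0,0,0,0,0,1],[8.15,0,0,0,0,0,1],[8.15,0,0,0,0,0,1],[8.15,0,0,0,0,0,1],[0,0,0,0,0,0,1]]}}

```text
clock: 3.0
eef_pos: [523.3, 78.6, 231.0]
tcp_rot: [-2.581, 1.57, -2.976]
contact_force: [-1.5, 0.4, -0.4]
opening: 1.0
```

```bash
cat >> h.py <<'E'
M=np.array([501.1,22.0,0]);Y=np.array([.3827,.9239,0]);X=np.array([.9239,-.3827,0])
def S(p): p=np.asarray(p)-M; return np.round([p@X,p@Y,p[2]],1)
def st():
    s=r.sense(); A=R.from_euler('xyz',s['tcp_rot']).as_matrix(); f=s['contact_force']
    print('t',round(s['clock'],2),'tcp(stand)',S(s['eef_pos']),'F(stand)',np.round([f@X,f@Y,f[2]],1),'open',round(s['opening'],3),'zax vs X',np.round([A[:,2]@X,A[:,2]@Y,A[2,2]],3),'xax',np.round([A[:,0]@X,A[:,0]@Y],3))
def proj(C,x,y,z):
    K,Rm,p=C; q=K@(Rm.T@(M+X*x+Y*y+[0,0,z]-p)); return np.round(q[:2]/q[2],1)
E
python3 - <<'E'
from h import *
st(); C=cam("wrist"); p,d=r.grab_frame("wrist"); cv2.imwrite("pics/w1.png",p[:,:,::-1]);np.save("w1.npy",d)
for y in(60,49,38,0): print(y,[proj(C,20.5,y,126),proj(C,12.5,y,132.5)])
print(proj(C,17,0,137),proj(C,-17,0,137))
E
```

```text
t 3.0 tcp(stand) [ -1.1  60.8 231. ] F(stand) [-1.5 -0.2 -0.4] open 1.0 zax vs X [ 1.    -0.002 -0.   ] xax [-0. -0.]
60 [array([343.8, 199.9]), array([335. , 202.1])]
49 [array([343.5, 211.9]), array([334.8, 214.3])]
38 [array([343.3, 223.6]), array([334.7, 226.3])]
0 [array([342.4, 262. ]), array([334.1, 265.6])]
[339.4 268.1] [301.2 268.1]
```

View pics/w1.png

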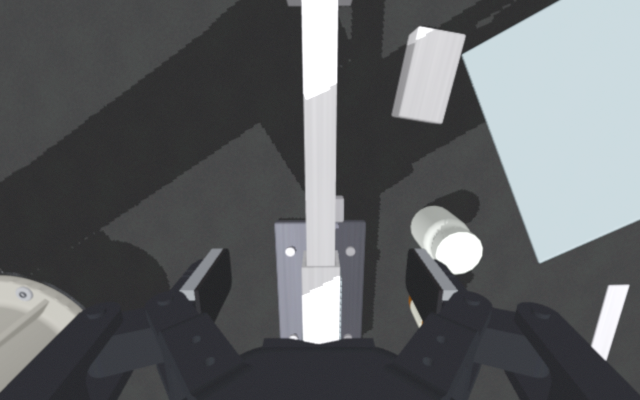

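The wrist picture shows the mouth at about row 266 (columns 303-341), the button at (339,209) and the pads on either side.

```bash
python3 - <<'E'
from h import *
im=cv2.imread("pics/w1.png")
cv2.imwrite("pics/w1c.png",cv2.resize(im[190:280,290:360],None,fx=6.6,fy=6.6,interpolation=cv2.INTER_CUBIC))
E
```

```text
(no output)
```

View pics/w1c.png

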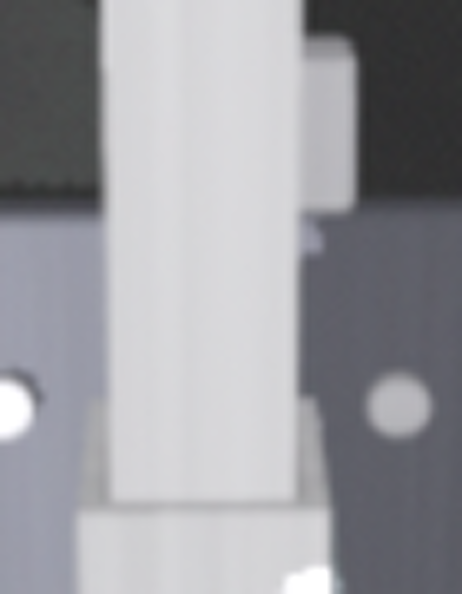

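Call:
{"op": "jog_arm", "data": {"series": [[0,0,0,3.0,0.27,0.11,1],[0,0,0,3.0,0,0,1],[0,0,0,3.0,0,0,1],[0,0,0,3.0,0,0,1],[0,0,0,1.2,0,0,1],[0,0,0,0,0,0,1],[0,0,0,0,0,0,1]]}}

```text
clock: 3.75
eef_pos: [526.2, 80.8, 100.1]
tcp_rot: [0.493, 1.57, 0.102]
contact_force: [0.1, 0.1, 0.8]
opening: 0.999
```

```bash
python3 - <<'E'
from h import *
st(); C=cam("wrist"); p,d=r.grab_frame("wrist"); cv2.imwrite("pics/w2.png",p[:,:,::-1]);np.save("w2.npy",d)
p2,d2=r.grab_frame("scene"); cv2.imwrite("pics/s2.png",p2[:,:,::-1])
for y in(60,49,38,0): print(y,[proj(C,20.5,y,126),proj(C,12.5,y,132.5)])
print(proj(C,17,0,137),proj(C,-17,0,137))
E
```

```text
t 3.75 tcp(stand) [  0.7  63.9 100.1] F(stand) [0.  0.2 0.8] open 0.999 zax vs X [1.    0.001 0.001] xax [0.001 0.   ]
60 [array([363.4, 289.8]), array([347. , 298.5])]
49 [array([362.4, 310.7]), array([346.2, 320.2])]
38 [array([361.4, 330.7]), array([345.6, 340.9])]
0 [array([358.2, 393.5]), array([343.4, 405.7])]
[353.8 414.8] [281.4 414.7]
```

View pics/w2.png

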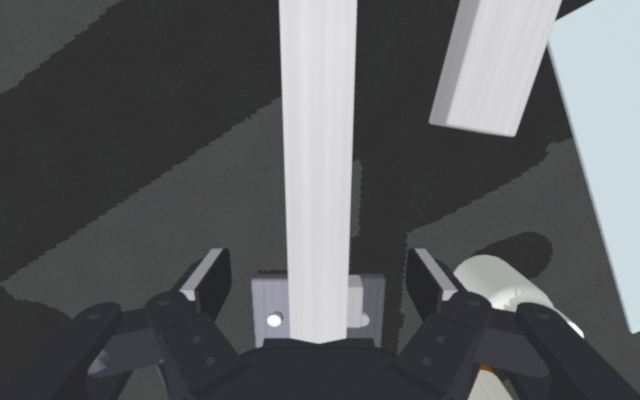

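View pics/s2.png

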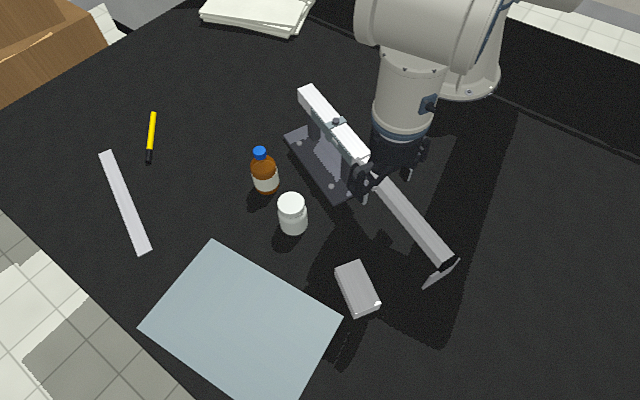

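```bash
python3 - <<'E'
from h import *
im=cv2.imread("pics/w2.png")
cv2.imwrite("pics/w2c.png",cv2.resize(im[230:360,160:480],None,fx=2.5,fy=2.5,interpolation=cv2.INTER_CUBIC))
cv2.imwrite("pics/w2d.png",cv2.resize(im[260:350,320:400],None,fx=6.6,fy=6.6,interpolation=cv2.INTER_CUBIC))
E
```

```text
(no output)
```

View pics/w2c.png

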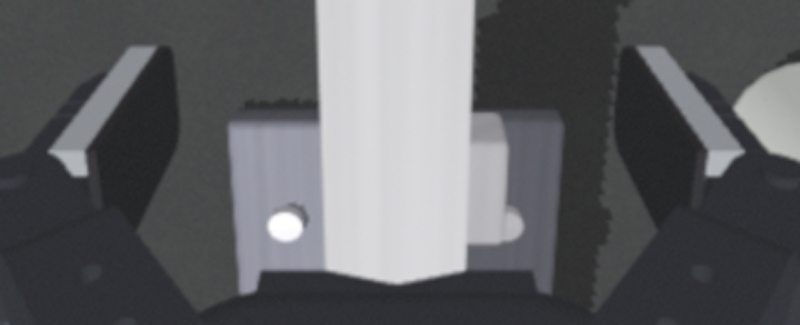

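View pics/w2d.png

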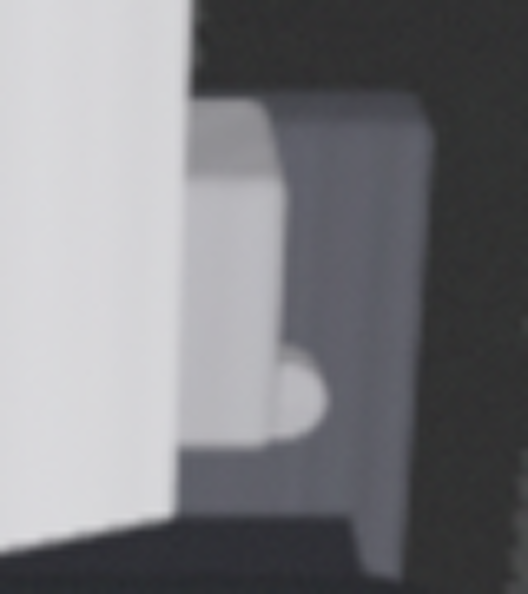

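```bash
python3 - <<'E'
from h import *
c=r.get_calibration("wrist");T=np.linalg.inv(c["mount"]);K=c["mtx"]
for x in(-13,-10):
  for y in(11,-11):
    for z in(42.5,-42.5):
        q=K@(T@[x,y,z,1])[:3]; print(x,y,z,q[:2]/q[2],q[2])
d=np.load("w2.npy")
for u,v in((222,251),(215,260),(205,275),(195,288),(415,251)): print(u,v,d[v,u],(c["mount"]@np.r_[np.linalg.inv(K)@[u,v,1]*d[v,u],1]).round(1)[:3])
E
```

```text
-13 11 42.5 [408.51661067 246.89062585] 141.46683095276543
-13 11 -42.5 [230.02754569 246.80860077] 141.50893552438163
-13 -11 42.5 [404.72386285 287.3641341 ] 147.64727860277262
-13 -11 -42.5 [233.70521984 287.27400304] 147.6893831743888
-10 11 42.5 [406.71767545 244.19644598] 144.34601584544592
-10 11 -42.5 [231.78831303 244.11684218] 144.3881204170621
-10 -11 42.5 [403.07133542 284.0064199 ] 150.5264634954531
-10 -11 -42.5 [235.32338748 283.91895128] 150.5685680670693
222 251 134.03185 [-20.4  12.4 -43.9]
215 260 126.184044 [-28.6  12.3 -44.3]
205 275 115.02498 [-40.3  12.1 -44.3]
195 288 106.22253 [-49.4  12.3 -44.5]
415 251 134.10405 [-20.3  12.4  43.2]
```

Call:
{"op": "jog_arm", "data": {"series": [[0,0,0,0,0,-0.06,0.5],[0,0,0,0,0,0,0.4],[0,0,0,0,0,0,0.3],[0,0,0,0,0,0,0.1],[0,0,0,0,0,0,0.1],[0,0,0,0,0,0,0.1],[0,0,0,0,0,0,0.1],[0,0,0,0,0,0,0.1]], "force": 20}}

```text
clock: 4.65
eef_pos: [526.0, 80.9, 100.1]
tcp_rot: [0.446, 1.569, 0.053]
contact_force: [1.7, -0.5, 6.8]
opening: 0.288
```

```bash
python3 - <<'E'
from h import *
st(); p,d=r.grab_frame("wrist"); cv2.imwrite("pics/w3.png",cv2.resize(p[230:390,220:420,::-1],None,fx=3.7,fy=3.7));np.save("w3.npy",d)
E
```

```text
t 4.65 tcp(stand) [  0.4  64.  100.1] F(stand) [1.8 0.2 6.8] open 0.288 zax vs X [ 1.    -0.     0.002] xax [0.002 0.001]
```

View pics/w3.png

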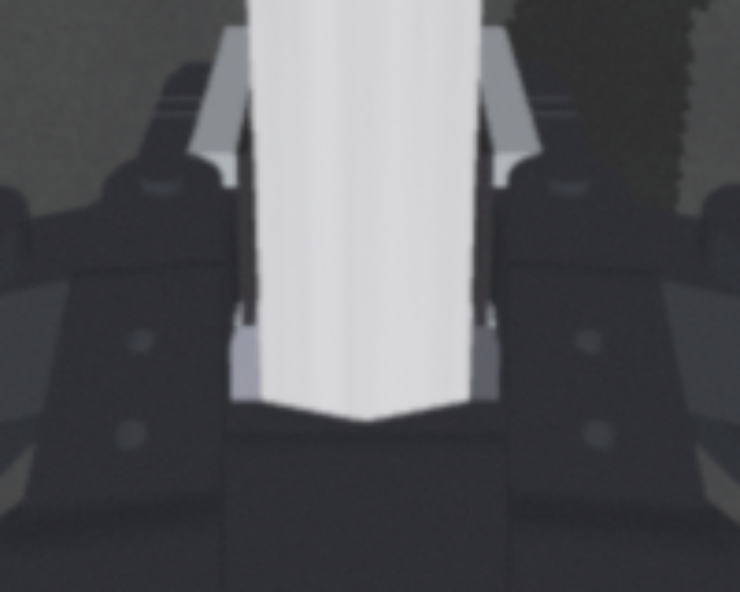

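The pads are closed evenly on both tube sides, with no button showing, and an opening of 0.288 means about 25 mm. So the button is flush. I'll push in now.

Call:
{"op": "jog_arm", "data": {"series": [[0,0,0,0,-0.3,0,0.1],[0,0,0,0,-0.5,0,0.1],[0,0,0,0,-0.5,0,0.1],[0,0,0,0,-0.5,0,0.1],[0,0,0,0,-0.5,0,0.1],[0,0,0,0,-0.5,0,0.1],[0,0,0,0,-0.4,0,0.1],[0,0,0,0,-0.2,0,0.1],[0,0,0,0,0,0,0.1]], "force": 25}}

```text
clock: 5.6
eef_pos: [513.0, 49.5, 100.1]
tcp_rot: [0.505, 1.569, 0.112]
contact_force: [0.2, -1.6, 6.5]
opening: 0.292
```

```bash
python3 - <<'E'
from h import *
st(); p,d=r.grab_frame("top"); cv2.imwrite("pics/t4.png",cv2.resize(p[200:300,230:380,::-1],None,fx=5,fy=5,interpolation=cv2.INTER_CUBIC))
p,d=r.grab_frame("scene"); cv2.imwrite("pics/s4.png",cv2.resize(p[75:285,285:475,::-1],None,fx=2.8,fy=2.8,interpolation=cv2.INTER_CUBIC))
E
```

```text
t 5.6 tcp(stand) [  0.5  30.  100.1] F(stand) [ 0.8 -1.4  6.5] open 0.292 zax vs X [ 1.    -0.     0.002] xax [0.002 0.001]
```

View pics/s4.png

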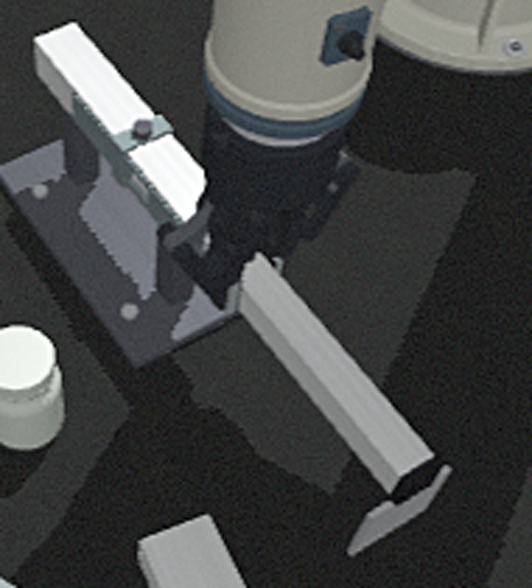

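Call:
{"op": "jog_arm", "data": {"series": [[0,0,0,0,-0.2,0,0.1],[0,0,0,0,-0.2,0,0.1],[0,0,0,0,-0.2,0,0.1],[0,0,0,0,-0.2,0,0.1]]}}

```text
clock: 6.1
eef_pos: [510.1, 42.5, 100.1]
tcp_rot: [0.669, 1.568, 0.276]
contact_force: [1.4, 2.4, 4.9]
opening: 0.289
```

```bash
python3 -c "
from h import *
st()"
```

```text
t 6.1 tcp(stand) [  0.5  22.4 100.1] F(stand) [0.4 2.8 4.9] open 0.289 zax vs X [ 1.    -0.     0.002] xax [0.002 0.002]
```

Call:
{"op": "jog_arm", "data": {"series": [[0,0,0,0,-0.2,0,0.1],[0,0,0,0,-0.2,0,0.1],[0,0,0,0,-0.1,0,0.1],[0,0,0,0,-0.1,0,0.1]]}}

```text
clock: 6.5
eef_pos: [507.8, 36.9, 100.1]
tcp_rot: [0.665, 1.568, 0.272]
contact_force: [2.6, 1.4, 5.0]
opening: 0.291
```

```bash
python3 -c "
from h import *
st(); p,d=r.grab_frame('scene'); cv2.imwrite('pics/s5.png',cv2.resize(p[75:285,285:475,::-1],None,fx=2.8,fy=2.8,interpolation=cv2.INTER_CUBIC))
C=cam('wrist');p,d=r.grab_frame('wrist'); cv2.imwrite('pics/w5.png',p[:,:,::-1])
"
```

```text
t 6.5 tcp(stand) [  0.5  16.4 100.1] F(stand) [1.9 2.3 5. ] open 0.291 zax vs X [ 1.    -0.     0.002] xax [0.002 0.001]
```

View pics/s5.png

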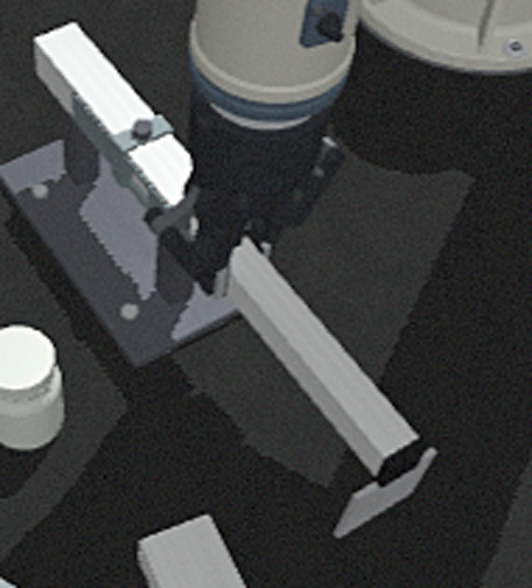

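View pics/w5.png

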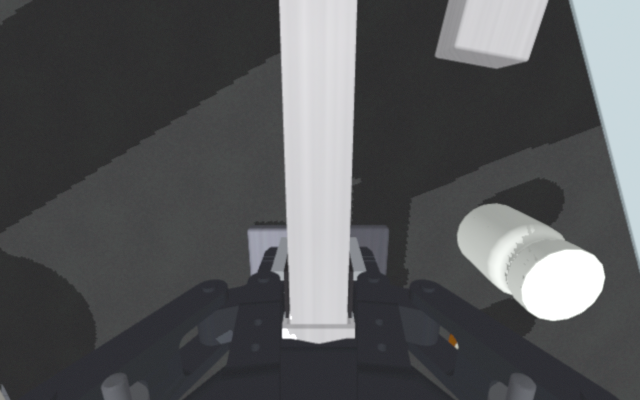

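```bash
python3 -c "
from h import *
C=cam('wrist')
for y in (0,1,2,3,4): print(y,proj(C,17,y,137),proj(C,-17,y,137))
im=cv2.imread('pics/w5.png'); cv2.imwrite('pics/w5c.png',cv2.resize(im[220:350,240:400],None,fx=4.5,fy=4.5,interpolation=cv2.INTER_CUBIC))
im=cv2.imread('pics/s5.png')
C=cam('scene')
for y in (170,175,180,185,190): print(y,(proj(C,14.5,y,134.5)-[285,75])*2.8,(proj(C,-14.5,y,134.5)-[285,75])*2.8)
"
```

```text
0 [358.4 329.9] [278.3 330. ]
1 [358.5 328. ] [278.2 328. ]
2 [358.6 326. ] [278.1 326. ]
3 [358.7 324. ] [278.  324.1]
4 [358.7 322. ] [278.  322.1]
170 [368.48 441.56] [407.96 418.04]
175 [374.08 448.28] [413.56 424.76]
180 [379.68 455.  ] [419.44 431.2 ]
185 [385.56 462.  ] [425.04 437.92]
190 [391.16 469.  ] [430.92 444.64]
```

View pics/w5c.png

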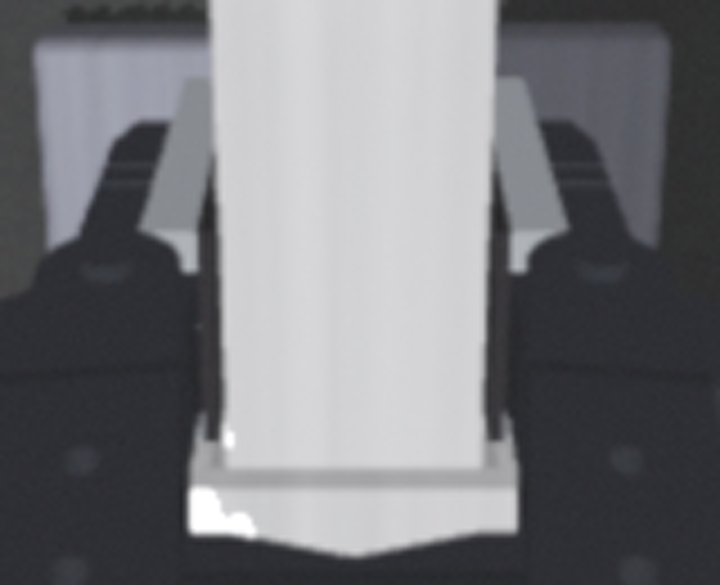

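Call:
{"op": "jog_arm", "data": {"series": [[0,0,0,0,-0.1,0,0.1],[0,0,0,0,-0.1,0,0.1],[0,0,0,0,0,0,0.1],[0,0,0,0,0,0,0.1]]}}

```text
clock: 7.0
eef_pos: [507.0, 35.0, 100.1]
tcp_rot: [0.58, 1.569, 0.187]
contact_force: [0.9, 1.2, 6.0]
opening: 0.291
```

```bash
python3 -c "
from h import *
st()"
```

```text
t 7.0 tcp(stand) [  0.5  14.3 100.1] F(stand) [0.4 1.5 6. ] open 0.291 zax vs X [ 1.    -0.     0.002] xax [0.002 0.001]
```

Call:
{"op": "jog_arm", "data": {"series": [[0,0,0,0,0,0,0.5],[0,0,0,0,0,0,0.8],[0,0,0,0,0,0,0.8],[0,0,0,0,0,0,0.8],[0,0,0,0,0,0,0.8]]}}

```text
clock: 7.5
eef_pos: [505.7, 34.7, 99.2]
tcp_rot: [-2.722, 1.57, -3.115]
contact_force: [-0.4, -0.3, 0.0]
opening: 0.798
```

```bash
python3 -c "
from h import *
st()
C=cam('wrist');p,d=r.grab_frame('wrist'); cv2.imwrite('pics/w6.png',cv2.resize(p[200:370,200:420,::-1],None,fx=3.5,fy=3.5,interpolation=cv2.INTER_CUBIC))
"
```

```text
t 7.5 tcp(stand) [-0.6 13.5 99.2] F(stand) [-0.3 -0.4  0. ] open 0.798 zax vs X [ 1. -0. -0.] xax [-0. -0.]
```

View pics/w6.png

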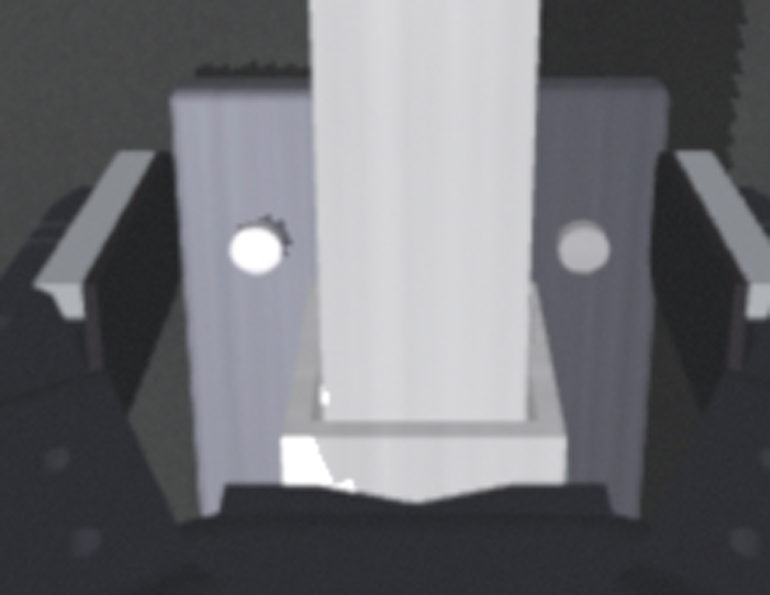

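The button doesn't show beside the tube at the mouth (crop (530,400)), so the rim is holding it in and the pads are free. I'll slide along the tube to the hold point.

Call:
{"op": "jog_arm", "data": {"series": [[0,0,0,0,1.0,0.04,0.8],[0,0,0,0,2.0,0,0.8],[0,0,0,0,2.0,0,0.8],[0,0,0,0,2.0,0,0.8],[0,0,0,0,2.0,0,0.8],[0,0,0,0,2.0,0,0.8],[0,0,0,0,1.6,0,0.8],[0,0,0,0,0,0,0.6],[0,0,0,0,0,0,0.5]]}}

```text
clock: 8.45
eef_pos: [554.3, 151.2, 99.1]
tcp_rot: [-2.219, 1.57, -2.611]
contact_force: [-0.9, -0.2, -0.7]
opening: 0.5
```

```bash
python3 -c "
from h import *
st()
C=cam('wrist');p,d=r.grab_frame('wrist'); cv2.imwrite('pics/w7.png',p[:,:,::-1])
"
```

```text
t 8.45 tcp(stand) [ -0.3 139.7  99.1] F(stand) [-0.8 -0.6 -0.7] open 0.5 zax vs X [ 1.     0.001 -0.   ] xax [-0.    -0.001]
```

View pics/w7.png

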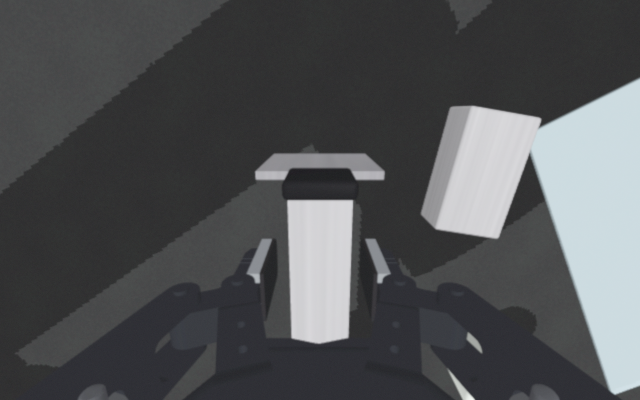

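The tube lies between the pads and the cap is at (320,183), clear of the fingers. I'll grip and push.

Call:
{"op": "jog_arm", "data": {"series": [[0,0,0,0,0,0,0.3],[0,0,0,0,0,0,0.1],[0,0,0,0,0,0,0.1],[0,0,0,0,0,0,0.1],[0,0,0,0,-0.3,0,0.1],[0,0,0,0,-0.5,0,0.1],[0,0,0,0,-0.6,0,0.1],[0,0,0,0,-0.6,0,0.1],[0,0,0,0,-0.6,0,0.1],[0,0,0,0,-0.6,0,0.1],[0,0,0,0,-0.5,0,0.1],[0,0,0,0,-0.3,0,0.1],[0,0,0,0,0,0,0.1]], "force": 22}}

```text
clock: 9.8
eef_pos: [539.7, 114.3, 99.4]
tcp_rot: [1.051, 1.569, 0.657]
contact_force: [3.4, 1.9, -3.4]
opening: 0.287
```

```bash
python3 -c "
from h import *
st()"
```

```text
t 9.8 tcp(stand) [  0.3 100.1  99.4] F(stand) [ 2.4  3.  -3.4] open 0.287 zax vs X [ 1.    -0.001  0.001] xax [0.001 0.002]
```

Call:
{"op": "jog_arm", "data": {"series": [[0,0,0,0,-0.3,0,0.1],[0,0,0,0,-0.3,0,0.1],[0,0,0,0,-0.3,0,0.1],[0,0,0,0,-0.2,0,0.1],[0,0,0,0,-0.2,0,0.1],[0,0,0,0,-0.2,0,0.1],[0,0,0,0,0,0,0.1]]}}

```text
clock: 10.5
eef_pos: [534.0, 100.6, 99.3]
tcp_rot: [1.051, 1.569, 0.657]
contact_force: [4.9, 2.9, -2.8]
opening: 0.29
```

```bash
python3 -c "
from h import *
st();p,d=r.grab_frame('scene'); cv2.imwrite('pics/s8.png',cv2.resize(p[75:205,285:405,::-1],None,fx=4.6,fy=4.6,interpolation=cv2.INTER_CUBIC))"
```

```text
t 10.5 tcp(stand) [ 0.3 85.3 99.3] F(stand) [ 3.4  4.6 -2.8] open 0.29 zax vs X [ 1.    -0.001  0.001] xax [0.001 0.001]
```

View pics/s8.png

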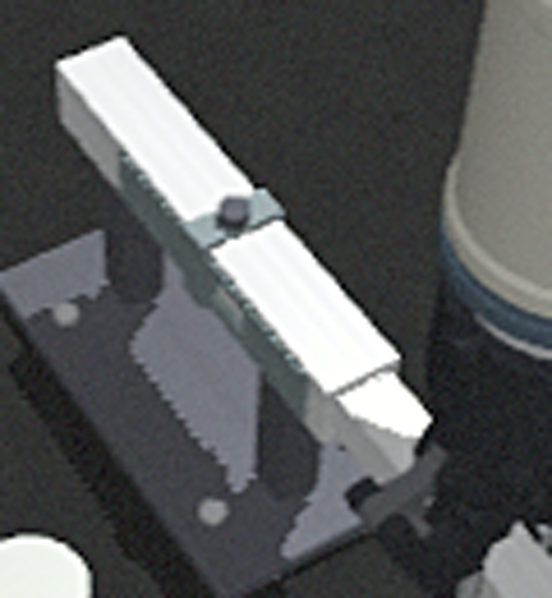

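Call:
{"op": "jog_arm", "data": {"series": [[0,0,0,0,-0.15,0,0.1],[0,0,0,0,-0.15,0,0.1]]}}

```text
clock: 10.75
eef_pos: [533.1, 98.2, 99.4]
tcp_rot: [1.101, 1.569, 0.707]
contact_force: [5.4, 6.1, -4.6]
opening: 0.288
```

Call:
{"op": "jog_arm", "data": {"series": [[0,0,0,0,-0.15,0,0.1],[0,0,0,0,-0.15,0,0.1]]}}

```text
clock: 10.95
eef_pos: [531.9, 95.3, 99.4]
tcp_rot: [1.081, 1.569, 0.688]
contact_force: [3.9, 4.4, -4.6]
opening: 0.292
```

Call:
{"op": "jog_arm", "data": {"series": [[0,0,0,0,-0.15,0,0.1],[0,0,0,0,-0.15,0,0.1]]}}

```text
clock: 11.15
eef_pos: [530.7, 92.6, 99.4]
tcp_rot: [1.095, 1.569, 0.702]
contact_force: [3.7, 3.6, -4.3]
opening: 0.287
```

```bash
python3 -c "
from h import *
st()"
```

```text
t 11.15 tcp(stand) [ 0.3 76.5 99.4] F(stand) [ 2.1  4.7 -4.3] open 0.287 zax vs X [ 1.    -0.001  0.001] xax [0.001 0.002]
```

b≈-63.5 and the push force is steady at about 4.7 N. I'll use single small steps from here.

Call:
{"op": "jog_arm", "data": {"series": [[0,0,0,0,-0.1,0,0.1],[0,0,0,0,-0.1,0,0.1]]}}

```text
clock: 11.35
eef_pos: [530.0, 90.7, 99.4]
tcp_rot: [1.07, 1.569, 0.676]
contact_force: [4.2, 5.3, -5.7]
opening: 0.29
```

Call:
{"op": "jog_arm", "data": {"series": [[0,0,0,0,-0.1,0,0.1],[0,0,0,0,-0.1,0,0.1]]}}

```text
clock: 11.55
eef_pos: [529.2, 88.9, 99.4]
tcp_rot: [1.071, 1.569, 0.677]
contact_force: [4.7, 4.8, -5.0]
opening: 0.289
```

```bash
python3 -c "
from h import *
st();p,d=r.grab_frame('scene'); cv2.imwrite('pics/s9.png',cv2.resize(p[110:175,305:370,::-1],None,fx=8,fy=8,interpolation=cv2.INTER_CUBIC))"
```

```text
t 11.55 tcp(stand) [ 0.4 72.5 99.4] F(stand) [ 2.5  6.3 -5. ] open 0.289 zax vs X [ 1.    -0.001  0.001] xax [0.001 0.002]
```

View pics/s9.png

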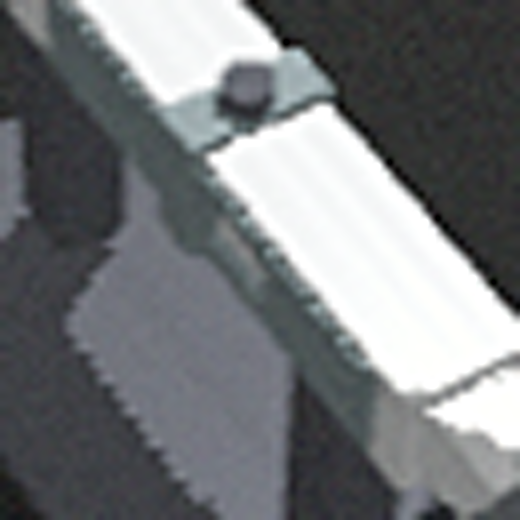

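Call:
{"op": "jog_arm", "data": {"series": [[0,0,0,0,-0.1,0,0.1],[0,0,0,0,-0.1,0,0.1]]}}

```text
clock: 11.8
eef_pos: [528.5, 87.0, 99.4]
tcp_rot: [1.08, 1.569, 0.687]
contact_force: [4.6, 4.3, -5.2]
opening: 0.291
```

```bash
python3 -c "
from h import *
st()"
```

```text
t 11.8 tcp(stand) [ 0.4 70.6 99.4] F(stand) [ 2.6  5.7 -5.2] open 0.291 zax vs X [ 1.    -0.001  0.001] xax [0.001 0.002]
```

Call:
{"op": "jog_arm", "data": {"series": [[0,0,0,0,-0.1,0,0.1]]}}

```text
clock: 11.9
eef_pos: [527.9, 85.8, 99.3]
tcp_rot: [0.91, 1.569, 0.518]
contact_force: [4.7, 1.9, -3.6]
opening: 0.289
```

```bash
python3 -c "
from h import *
st();p,d=r.grab_frame('scene'); cv2.imwrite('pics/s10.png',cv2.resize(p[110:175,305:370,::-1],None,fx=8,fy=8,interpolation=cv2.INTER_CUBIC))"
```

```text
t 11.9 tcp(stand) [ 0.4 69.2 99.3] F(stand) [ 3.6  3.6 -3.6] open 0.289 zax vs X [ 1.    -0.     0.001] xax [0.001 0.001]
```

View pics/s10.png

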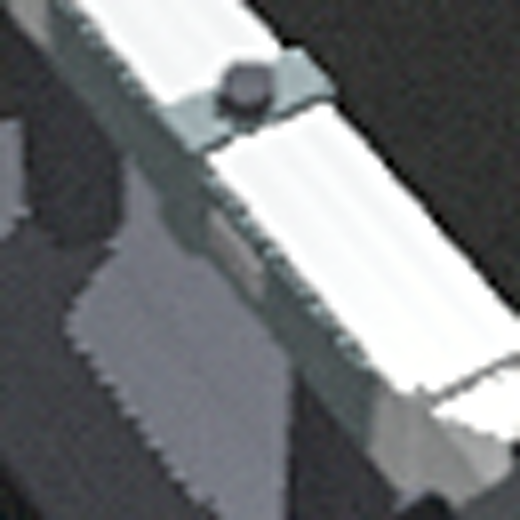

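The force dropped from 5.7 to 3.6 N. A button face now fills the hole at crop (237,255), so it has popped out. I'll confirm with gentle steps towards the far edge.

Call:
{"op": "jog_arm", "data": {"series": [[0,0,0,0,-0.1,0,0.1]]}}

```text
clock: 12.05
eef_pos: [527.4, 84.6, 99.4]
tcp_rot: [0.617, 1.57, 0.224]
contact_force: [4.4, 0.2, -4.3]
opening: 0.287
```

Call:
{"op": "jog_arm", "data": {"series": [[0,0,0,0,-0.1,0,0.1]]}}

```text
clock: 12.15
eef_pos: [527.0, 83.5, 99.4]
tcp_rot: [0.525, 1.57, 0.132]
contact_force: [4.9, 0.7, -4.4]
opening: 0.287
```

```bash
python3 -c "
from h import *
st()"
```

```text
t 12.15 tcp(stand) [ 0.4 66.7 99.4] F(stand) [ 4.3  2.5 -4.4] open 0.287 zax vs X [ 1.    -0.     0.001] xax [0.001 0.   ]
```

Call:
{"op": "jog_arm", "data": {"series": [[0,0,0,0,-0.05,0,0.1],[0,0,0,0,0,0,0.1]]}}

```text
clock: 12.35
eef_pos: [526.7, 82.9, 99.4]
tcp_rot: [0.353, 1.57, -0.04]
contact_force: [4.2, 0.1, -3.9]
opening: 0.293
```

Call:
{"op": "jog_arm", "data": {"series": [[0,0,0,0,-0.05,0,0.1],[0,0,0,0,0,0,0.1]]}}

```text
clock: 12.55
eef_pos: [526.6, 82.7, 99.4]
tcp_rot: [0.665, 1.57, 0.272]
contact_force: [5.4, 0.8, -4.6]
opening: 0.285
```

```bash
python3 -c "
from h import *
st();p,d=r.grab_frame('scene'); cv2.imwrite('pics/s11.png',cv2.resize(p[110:175,305:370,::-1],None,fx=8,fy=8,interpolation=cv2.INTER_CUBIC))"
```

```text
t 12.55 tcp(stand) [ 0.4 65.8 99.4] F(stand) [ 4.7  2.8 -4.6] open 0.285 zax vs X [ 1.    -0.     0.001] xax [0.001 0.001]
```

View pics/s11.png

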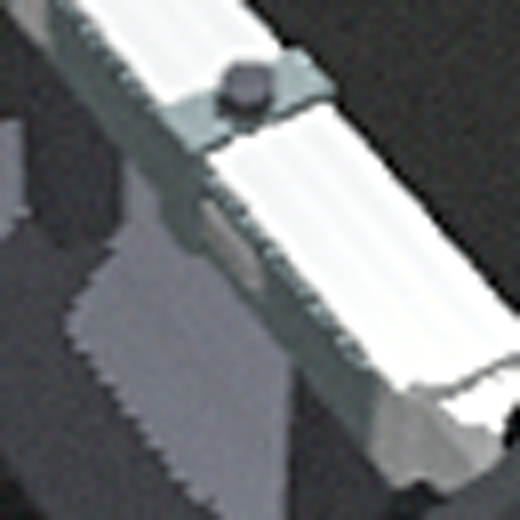

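Call:
{"op": "jog_arm", "data": {"series": [[0,0,0,0,-0.1,0,0.1],[0,0,0,0,0,0,0.1]]}}

```text
clock: 12.8
eef_pos: [526.6, 82.5, 99.4]
tcp_rot: [1.145, 1.569, 0.752]
contact_force: [6.7, 6.6, -6.9]
opening: 0.295
```

```bash
python3 -c "
from h import *
st()"
```

```text
t 12.8 tcp(stand) [ 0.4 65.6 99.4] F(stand) [ 3.6  8.6 -6.9] open 0.295 zax vs X [ 1.    -0.001  0.001] xax [0.001 0.002]
```

The tube now stands still: 1 mm commanded gave 0.2 mm of travel and 8.6 N. It stopped 4 mm past the pop, which equals the slack of the pin in the hole. I'll relax, let go, and lift off.

Call:
{"op": "jog_arm", "data": {"series": [[0,0,0,0,0.15,0,0.1],[0,0,0,0,0,0,0.1],[0,0,0,0,0,0,0.5],[0,0,0,0,0,0,0.9],[0,0,0,0,0,0,0.9],[0,0,0,0,0,0,0.9],[0,0,0,-1.0,0,0,0.9],[0,0,0,-3.0,0,0,0.9],[0,0,0,-3.0,0,0,0.9],[0,0,0,-3.0,0,0,0.9],[0,0,0,-3.0,0,0,0.9],[0,0,0,0,0,0,0.9],[0,0,0,0,0,0,0.9]]}}

```text
clock: 14.1
eef_pos: [526.6, 83.1, 230.3]
tcp_rot: [0.558, 1.569, 0.165]
contact_force: [-0.2, -0.1, -0.3]
opening: 0.9
```

```bash
python3 -c "
from h import *
st();p,d=r.grab_frame('scene'); cv2.imwrite('pics/s12.png',p[:,:,::-1]);cv2.imwrite('pics/s12c.png',cv2.resize(p[110:175,305:370,::-1],None,fx=8,fy=8,interpolation=cv2.INTER_CUBIC))
C=cam('wrist');p,d=r.grab_frame('wrist'); cv2.imwrite('pics/w12.png',p[:,:,::-1])
for y in(-60,-74,-85): print(proj(C,20.5,y,126))
p,d=r.grab_frame('top'); cv2.imwrite('pics/t12.png',cv2.resize(p[220:320,300:430,::-1],None,fx=6,fy=6,interpolation=cv2.INTER_CUBIC))
C=cam('top')
for y in(-63,-74,-85): print((proj(C,20.5,y,126)-[300,220])*6)
"
```

```text
t 14.1 tcp(stand) [2.000e-01 6.620e+01 2.303e+02] F(stand) [-0.1 -0.2 -0.3] open 0.9 zax vs X [ 1.    -0.     0.002] xax [0.002 0.001]
[340.  322.7]
[339.7 334.6]
[339.5 343.7]
[402.6 291. ]
[441.6 307.2]
[480.6 323.4]
```

View pics/s12c.png

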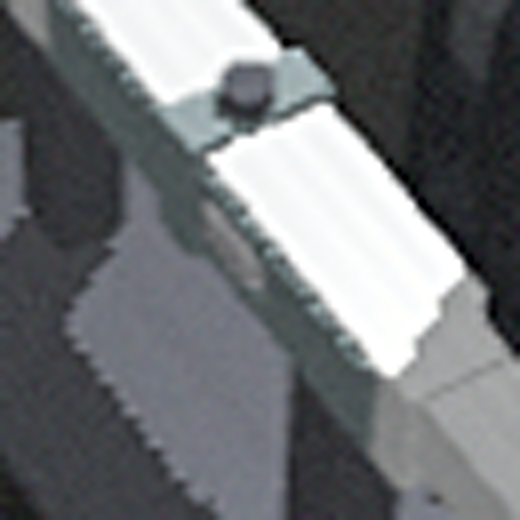

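View pics/w12.png

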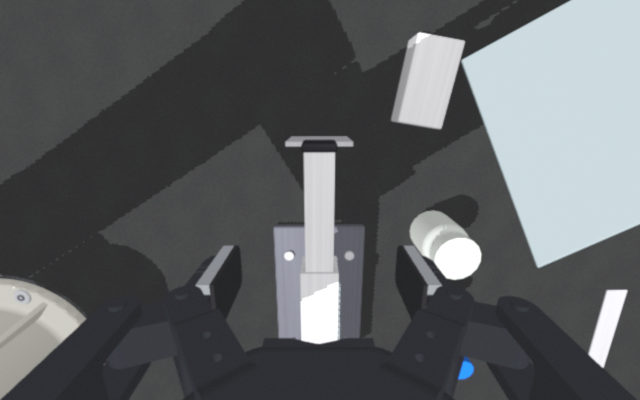

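View pics/t12.png

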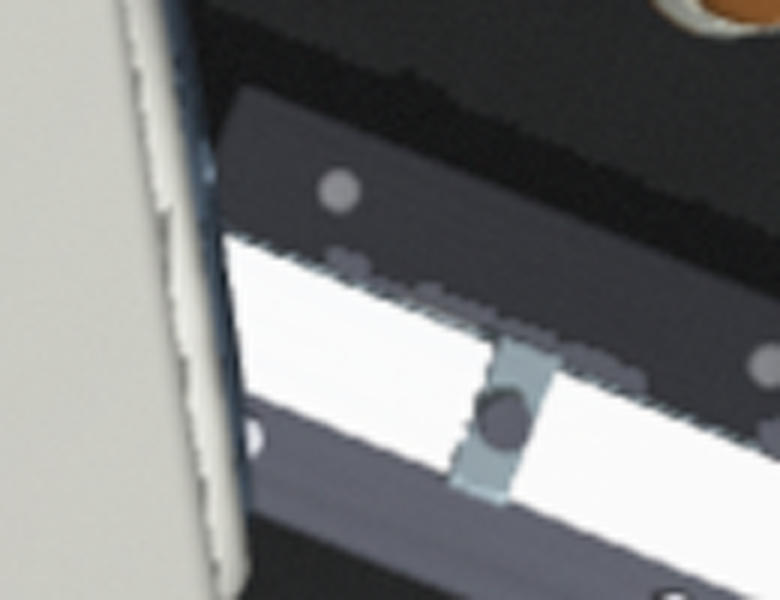

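View pics/s12.png

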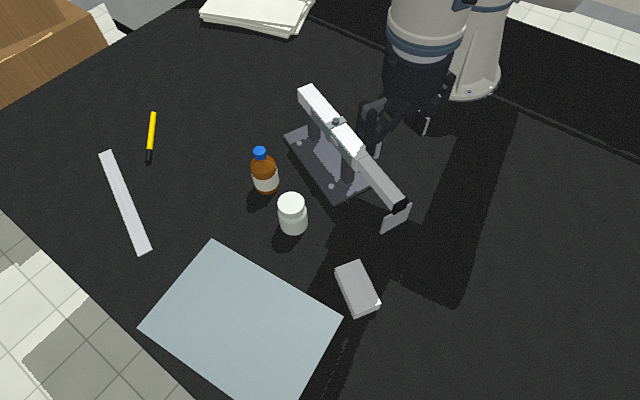

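Bystanders are where they were, and the tube is in with its cap at (398,205). The protrusion of the button is hard to judge by eye, so I'll check it with the depth picture.

```bash
python3 -c "
from h import *
C=cam('scene');p,d=r.grab_frame('scene');P=(cloud(C,d)-M)
for z0,z1 in((116,124),(106,111),(128,133)):
  out=[]
  for y in range(-100,-39,4):
    k=(abs(P@Y-y)<2.5)&(P[...,2]>z0)&(P[...,2]<z1)&(abs(P@X-18)<12)
    out.append((y,round(float(np.median((P@X)[k])),1),int(k.sum())) if k.sum() else (y,None,0))
  print(z0,out)
"
```

```text
116 [(-100, 18.7, 3), (-96, 19.3, 5), (-92, 18.7, 2), (-88, 18.1, 6), (-84, 18.5, 1), (-80, 19.0, 7), (-76, 19.0, 6), (-72, 18.9, 5), (-68, 18.8, 6), (-64, 18.9, 9), (-60, 17.6, 5), (-56, 17.7, 4), (-52, 17.7, 3), (-48, 17.6, 3), (-44, 17.5, 3), (-40, 17.2, 3)]
106 [(-100, 18.6, 1), (-96, 18.7, 2), (-92, 18.4, 2), (-88, 18.1, 4), (-84, 17.9, 3), (-80, 17.2, 1), (-76, 17.4, 1), (-72, 17.7, 1), (-68, 17.3, 3), (-64, 17.0, 4), (-60, 17.2, 1), (-56, 17.6, 4), (-52, 17.7, 2), (-48, 17.0, 3), (-44, 17.3, 1), (-40, 17.7, 2)]
128 [(-100, 19.0, 3), (-96, 19.2, 2), (-92, 18.8, 2), (-88, 17.8, 3), (-84, 17.0, 3), (-80, 17.1, 1), (-76, 16.4, 2), (-72, 17.3, 3), (-68, 17.5, 5), (-64, 17.3, 4), (-60, 16.9, 5), (-56, 17.5, 3), (-52, 17.0, 4), (-48, 16.2, 3), (-44, 16.3, 4), (-40, 17.0, 6)]
```

Depth puts the button face at x≈19, where it would be at 14 or less if still held in, and about 1.6 mm proud of the plate. I'll take one closer wrist view from the +x side.

Call:
{"op": "jog_arm", "data": {"series": [[0,0,0,-1.0,-1,3,0.9],[0,0,0,-1,-1,3,0.9],[0,0,0,0,-1,3,0.9],[0,0,0,0,-1,3,0.9],[0,0,0,0,0,3,0.9],[0,0,0,0,0,0,0.9],[0,0,0,0,0,0,0.9]]}}

```text
clock: 15.0
eef_pos: [649.0, -11.5, 247.8]
tcp_rot: [-2.834, 1.568, 3.055]
contact_force: [-1.0, 0.2, -0.6]
opening: 0.896
```

```bash
python3 -c "
from h import *
st();C=cam('wrist');p,d=r.grab_frame('wrist'); cv2.imwrite('pics/w13.png',p[:,:,::-1])
print(proj(C,20,-74,120))
u,v=proj(C,20,-74,120).astype(int); print(u,v)
if 40<u<600 and 40<v<370: cv2.imwrite('pics/w13c.png',cv2.resize(p[v-40:v+30,u-50:u+40,::-1],None,fx=8,fy=8,interpolation=cv2.INTER_CUBIC))
"
```

```text
t 15.0 tcp(stand) [149.5  25.7 247.8] F(stand) [-1.  -0.2 -0.6] open 0.896 zax vs X [ 1.    -0.001 -0.003] xax [-0.003 -0.001]
[194.3 285. ]
194 285
```

View pics/w13c.png

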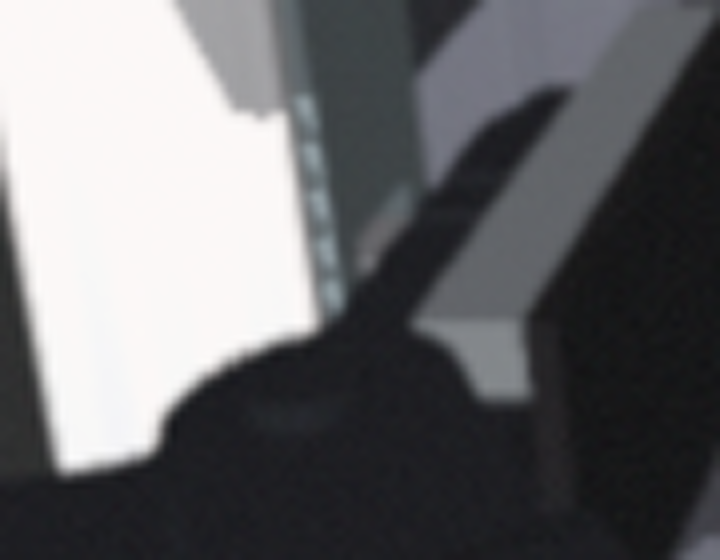

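The finger hides most of it at crop (380,240). I'll close the fingers and shift.

Call:
{"op": "jog_arm", "data": {"series": [[0,0,0,-2,-2,0,0.0],[0,0,0,-2,-2,0,0.0],[0,0,0,0,-2,0,0.0],[0,0,0,0,0,0,0.0],[0,0,0,0,0,0,0.0],[0,0,0,0,0,0,0.0],[0,0,0,0,0,0,0.0]]}}

```text
clock: 15.75
eef_pos: [626.5, -65.8, 288.8]
tcp_rot: [-3.12, 1.57, 2.771]
contact_force: [0.1, 0.4, 0.1]
opening: 0.003
```

```bash
python3 -c "
from h import *
st();C=cam('wrist');p,d=r.grab_frame('wrist'); cv2.imwrite('pics/w14.png',p[:,:,::-1])
u,v=proj(C,20,-74,120).astype(int); print(u,v)
cv2.imwrite('pics/w14c.png',cv2.resize(p[v-40:v+30,u-50:u+40,::-1],None,fx=8,fy=8,interpolation=cv2.INTER_CUBIC))
P=cloud(C,d)-M
for y in range(-100,-39,4):
  k=(abs(P@Y-y)<2.5)&(abs(P[...,2]-120)<4)&(abs(P@X-18)<12); k2=(abs(P@Y-y)<2.5)&(abs(P[...,2]-130.5)<2)&(abs(P@X-18)<6)
  print(y,np.round(np.percentile((P@X)[k],[20,50,80]),1) if k.sum() else None,k.sum(),np.median((P@X)[k2]).round(1) if k2.sum() else None)
"
```

```text
t 15.75 tcp(stand) [149.5 -33.1 288.8] F(stand) [-0.1  0.4  0.1] open 0.003 zax vs X [ 1.     0.001 -0.001] xax [-0.001 -0.   ]
202 218
-100 [20.4 20.8 21.1] 12 20.6
-96 [20.5 20.8 21.1] 12 20.4
-92 [20.8 20.9 21. ] 15 20.9
-88 [19.6 20.4 20.8] 16 20.1
-84 [19.4 19.5 19.7] 11 19.4
-80 [20.4 20.6 21. ] 13 19.2
-76 [20.4 20.6 20.8] 13 19.1
-72 [20.5 20.7 20.9] 15 19.1
-68 [20.5 20.6 20.9] 11 19.2
-64 [20.5 20.6 21. ] 16 18.9
-60 [17.4 18.8 20.3] 17 19.2
-56 [19.1 19.3 19.4] 10 19.2
-52 [18.9 19.1 19.3] 14 19.3
-48 [18.9 19.3 19.4] 13 19.4
-44 [19.  19.4 19.6] 16 19.4
-40 [19.2 19.4 19.6] 13 19.2
```

View pics/w14c.png

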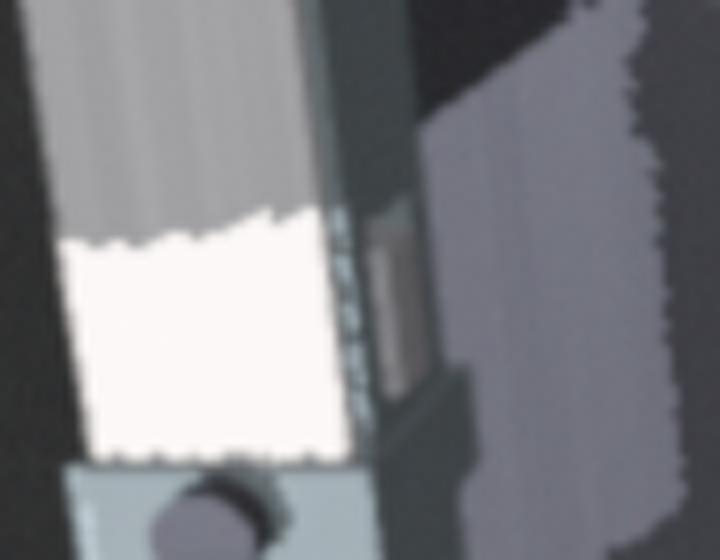

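View pics/w14.png

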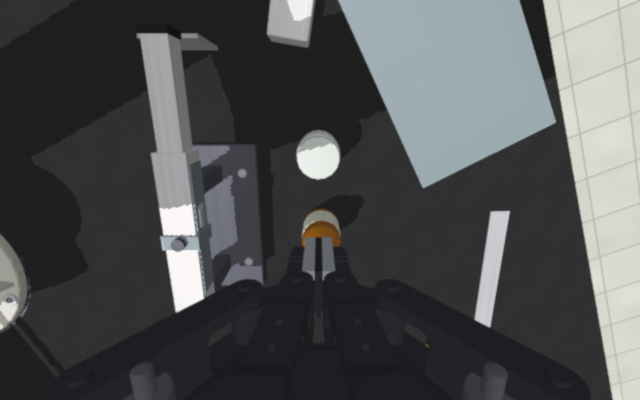

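The button stands in the hole at crop (395,310), with its face at 20.6 mm from the axis (free is 20.5). It spans y≈-83 to -62, against the far edge. The arm is clear of everything, so I'm handing in.

```bash
python3 -c "
from h import *
st(); print(r.sign_off())"
```

```text
t 15.8 tcp(stand) [149.6 -33.2 288.9] F(stand) [ 0.4 -0.5  0.6] open 0.003 zax vs X [ 1.     0.001 -0.001] xax [-0.001 -0.   ]
the job is handed in; nothing more can be done
None
```

The telescoping arm is locked: the button has popped out through the hole in the sleeve's side, and the gripper has let go and is clear. I handed it in at 15.8 s.

- **How it went:** I pinched the button's rear half flush and slid the tube in until the pads were about 3 mm short of the mouth. I then let go, gripped again at the hold point and pushed gently at about 3–6 N. The push force dropped when the button popped, then rose to about 8.6 N when the pin stopped about 4 mm further on, at the hole's far edge.
- **Last checks:** Wrist-camera depth puts the button face 20.6 mm from the axis (20.5 when free) and about 73 mm inside the sleeve. The contact force was about zero, and the jar, bottle and block looked unmoved in the pictures.
- **Disagreements:**
  - The scene camera's depth put the face at about 19 mm, within its 2 mm calibration.
  - In the top view I could not make out the button standing proud, so I took the closer wrist view.
  - I did not do a pull-back test of the lock.

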